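Load the slide holder under the reader's spring clip

ROBOT

A 6-joint arm with a two-finger parallel gripper is mounted at the origin on the work surface. World frame = base frame: x ahead of the robot, y to its left, z up, the work surface at z = 0. Lengths are in mm, angles in rad, forces in N, time in s.
With the tool pointing down it reaches from about 325 to 875 mm from the base axis. Payload 4.4 kg.
Tool frame: the origin (TCP) lies midway between the tips of the shut fingers; the grasp point (between the pads) lies env.grip_point_offset behind it (env.grip_point_offset is the distance from the TCP to the grasp point, in mm); x points along the fingers, z is the direction in which the jaws open and shut, and the axes are right-handed (so a half turn about x gives the same grasp; the last joint's range is limited). The gripper opens to 85 mm and grips with 20 to 120 N. Pads are 22 mm wide; open, the fingers measure 114 mm over their backs; the gripper's body (76 mm by 85 mm) begins 54 mm behind the grasp point. The pads swing forward as they close: fully open they stand 13 mm farther back than shut.
Start: joints at [1.129, 0.207, 1.542, -0, 1.393, -0.15], TCP at [165.424, 550.693, 231.282] pointing down, gripper open.
Joint ranges: [-2.73, 2.73], [-0.86, 2.22], [0.23, 2.46], [-1.11, 4.25], [0.08, 2.63], [-2.82, 2.82]. Speed limits (rad/s): [2.79, 2.79, 3.14, 3.14, 3.14, 3.14].

INTERFACE

Orientations are given as a rotation vector (axis times angle).
In Python, from plant import get_obs, imaging, ticket, nets, env gives the robot as it stands.
- The arm moves only by the shell command python3 -m creep 'ROWS' [OPENING] [FORCE]. ROWS is JSON, a list of rows, each an object with "travel": the shift along the tool's x, y, z in mm, a list of three; "rotation": the turn, a rotation vector about the tool's x, y, z in degrees, a list of three. In form: [{"travel": [x, y, z], "rotation": [rx, ry, rz]}, ...]. A call has 1 to 8 rows; each row is the pose to reach, as a shift and turn from the pose commanded when the call began, along the tool's axes at that moment; what a row does not reach only later rows make up. A row lasts 1/10 s, in which the tool goes at most 50 mm and 8.59 degrees, less where a joint would pass 70% of its speed; a pose out of reach is approached as far as the arm can. A call with a gripper value outside its range is refused whole. OPENING is the opening, from 0 (shut) to 1 (fully open), set as the call begins (- or left out, the last holds). The fingers move at their own pace and stop on an object; FORCE is the grip in N (left out, the last holds). Time passes only in rows, so rows that repeat a pose let the fingers close. It gives the time, the measured TCP pose, the force and the opening at its end, in the units of the state.
- get_obs(): the state, without advancing time (a new reading comes with each control period).
- imaging.get_image(name): name is "side" or "top"; returns a dict with "image" (384x512x3 uint8, red, green, blue), "vertical_fov" (degrees; the focal length in pixels is half the picture's height over the tangent of half this angle, whatever the lens; pixels are square), "cx", "cy" (the principal point, pixels), "extrinsics" (4x4, takes a point from camera to world coordinates). Camera axes: x right, y down, z forward; pixel columns grow to the right and rows downward; lengths in mm; the calibration is good to about 2 mm. A picture is of the moment at which its call begins. There is no depth.
- ticket.job_done(): hands the job in, once; it reports no verdict.
Trained networks look in a picture, given as the dict that the camera call returned (one of the last four; its "shot" number tells which), for a name from the list of things; names that differ only in an ending like _2 or _b are one class to them, and where a whole thing is asked for, a point or a joint stands for the part that bears it (a point fixed in the world has none). Each returns a list of dicts, best first, with "score" (0 to 1); they miss things now and then, are a little off and sometimes report something else, mostly with a low value. They report only what shows in the picture. A call takes as long as a camera call. They do not tell look-alikes from the thing itself.
- nets.spot_in(picture, label): "rect" ([left, top, right, bottom] in pixels, round what is visible of it).
- nets.place_of(picture, label): "at" ([column, row] in pixels: a listed point, or the origin of a listed thing).
The state is a dict: "time_s": time; "joint_pos": joint angles; "dq": joint speeds; "tau": joint torques, N m; "eef_pos": TCP position; "tcp_rot": TCP orientation; "force": force on the tool from outside, world axes, zero at the start; "ft_torque": the same for the moment, N m; "finger_gap": opening from 0.0 (shut) to 1.0 (fully open).
Only numpy, scipy, OpenCV 4.12 (cv2) and the standard library are available. Lean on these libraries where they do the work, as an engineer would, in place of code of your own. Each camera call takes 0.05 s, during which the arm holds its last target.

TASK

Load the orange slide holder into the slide reader: press the blue lever of the spring clip down with one fingertip so that the clip's jaw stands open, and while holding it down push the holder with the other fingertip along its bed, beneath the jaw, until it is fully home against the stop. Then let the clip close onto the holder and move clear. Only slide the holder, never lift or tip it, and leave the other things on the bench where they are.

Things in the scene. Friction and masses are not known exactly. Their poses are not given: they have to be found in the camera images.
- reader: White slide reader, fixed. Origin at bench level under the loading bed. +x is the loading direction, towards the stop and the 50 mm high housing with green screen; +y is the clip's side; z up. Flat bed 20 mm above the bench, x -150 to +75, y -85 to +115. Guide rails 6 mm high on the bed, inner faces at y = -43.5 and +43.5, x -120 to +60.
- stop (a point): Middle of the near face of the dark stop bar across the bed (10 mm high), at x = +60, y = 0, z = 25 mm in the reader's frame. The holder is home when its front edge meets this face: its origin is then at x = +10 in the reader's frame.
- holder: Loose orange slide holder, about 0.12 kg, on the bed between the rails, axes along the reader's. Plate 100 (x) by 84 (y) by 8 mm with two slides; along its rear edge an upright tab, 8 mm thick, 70 mm wide in y, top 28 mm above the underside, rear face flush with the plate's rear edge at x = -50. Origin: centre of the underside. Starts 40 to 65 mm short of home, short of the jaw.
- lever_top (a point): Centre of the top of the clip's blue lever plate (moves with the clip). At rest at x = -80, y = +89, z = 45 mm in the reader's frame. The plate is 110 mm along the reader's x (-135 to -25) and 45 mm along y (67 to 111), tilted 0.15 rad up to its outer edge at rest. Smooth: press it anywhere along its length; a fingertip slides along it easily while pressing.
- clip (a joint): Angle (rad) of the spring clip, a rocker hinged along the reader's x at y = +56, z = 34 mm. 0 at rest, grows as the lever goes down, stop at 0.45 (lever centre then 29 mm above the bench; top of the holder's tab: 48 mm). At the lever's middle 2 N starts it, 7 N takes it to the stop. Let go, it closes by itself; with the holder beneath, the jaw rests on it at about 0.17.
- jaw (a point): Underside of the clip's steel jaw (moves with the clip), at x = 40, y = 32 mm in the reader's frame, jaw x 28 to 52. At rest 4 mm above the bed, so it blocks the 8 mm thick holder; it rises as the lever is pressed, clears the holder from clip angle 0.2 up and is well open at 0.3.
- vial_a: Small amber vial, diameter 24 mm, 44 mm high, standing on the reader's housing. Origin: centre of the underside. Leave alone.
- vial_b: Small amber vial, diameter 24 mm, 44 mm high, standing on the bench beside the reader, on the side away from the clip. Origin: centre of the underside. Leave alone.
- tipbox_blue: Blue pipette-tip box, 120 by 85 by 51 mm. Origin: centre of the underside. Leave alone.
- tipbox_yellow: Yellow pipette-tip box, 120 by 85 by 51 mm. Origin: centre of the underside. Leave alone.
- tube_rack: White tube rack, 120 by 85 by 50 mm, capped tubes to 88 mm. Origin: centre of the underside. Leave alone.
- pipette: White pipette lying on the bench, 220 by 24 by 22 mm. Origin: on the bench under the handle's middle. Leave alone.
- reagent_jar: Small reagent jar, diameter 44 mm, 60 mm high. Origin: centre of the underside. Leave alone.
Mind the look-alikes: they are no part of the job. What is meant by the holder is not pink, and is the smaller of those in its own colour.

How it is judged (in metres and radians):
On the way, in this order (a step that is already met when the one before it is completed fails the run):
1. a fingertip holds the lever down, the jaw open, the holder not yet beneath it (value of joint clip above 0.22 rad and contact force between the fingers and clip above 0.5 N and x of holder in the frame of reader below -0.015 m), for 0.2 s.
2. with the lever still held down, the holder is pushed beneath the jaw to the stop (value of joint clip above 0.19 rad and contact force between the fingers and clip above 0.5 N and x of holder in the frame of reader above 0.006 m), for 0.1 s.
At the end, for the whole second after the job is handed in: The holder lies flat on the bed within 4 mm of the stop, at rest, with the released clip's jaw bearing on it (clip angle 0.12 to 0.24, more than 1 N) (x of holder in the frame of reader above 0.006 m and z of holder in the frame of reader below 0.023 m and angle between holder's own z axis and vertical below 0.05 rad and value of joint clip between 0.12 and 0.24 rad and contact force between clip and holder above 1 N and linear speed of holder below 0.01 m/s); the robot touches nothing.
It fails at once if the holder is lifted more than 6 mm off the bed or tipped more than 0.15 rad (z of holder in the frame of reader above 0.026 m or angle between holder's own z axis and vertical above 0.15 rad).
It fails at once if another thing on the bench is moved more than 15 mm (distance of any of vial_a, vial_b, tipbox_blue, tipbox_yellow, tube_rack, pipette, reagent_jar from where it was at the start of the episode above 0.015 m).
It also fails if it takes over 42 s, if anything falls off the work surface, if the arm or the gripper's body presses on something with over 40 N, if the wrist force passes 120 N, or if a joint passes its speed limit or range.

## Working session

There is one attempt and no reset: what is moved stays moved. The work goes in short steps, Python scripts to look and compute and a shell command to move; the robot and the scene stay as the last step left them, time stands still between calls to the robot, and variables do not carry over. Pictures are saved under pics/ and viewed, and the job is handed in when it is done.

```bash
ls; mkdir -p pics; cat > look.py <<'E'
from plant import get_obs, imaging, nets, env
import cv2, sys
def snap(tag):
    out={}
    for n in ("side","top"):
        p=imaging.get_image(n); out[n]=p
        cv2.imwrite(f"pics/{tag}_{n}.png", cv2.cvtColor(p["image"],cv2.COLOR_RGB2BGR))
    return out
E
python3 - <<'E'
from look import *
import numpy as np
np.set_printoptions(precision=4,suppress=True)
o=snap("a")
for n,p in o.items():
    print(n,p["vertical_fov"],p["cx"],p["cy"]);print(p["extrinsics"]); print([k for k in p])
    for l in ("reader","holder","clip"): print(l,[(d["score"],np.round(d["rect"])) for d in nets.spot_in(p,l)][:4])
    for l in ("reader","stop","holder","lever_top","jaw","vial_a","vial_b"): print(l,[(round(d["score"],2),np.round(d["at"],1)) for d in nets.place_of(p,l)][:4])
print(get_obs(), env.grip_point_offset)
E
```

```text
pics
side 45.72213985509748 259.2061911436199 190.96305189658486
[[   0.7737   -0.3274    0.5425  -96.7356]
 [  -0.6336   -0.3963    0.6645 -808.2052]
 [  -0.0026   -0.8578   -0.514   702.0699]
 [   0.        0.        0.        1.    ]]
['image', 'vertical_fov', 'cx', 'cy', 'extrinsics', 'shot']
reader [(0.91, array([203., 159., 329., 224.]))]
holder [(0.87, array([245., 239., 284., 271.])), (0.69, array([124., 204., 188., 242.])), (0.65, array([225., 185., 263., 205.]))]
clip [(0.7, array([206., 169., 272., 188.]))]
reader [(0.93, array([260.4, 200.8]))]
stop []
holder [(0.94, array([159.8, 224.4])), (0.8, array([244.6, 197.1])), (0.74, array([259.5, 256.3])), (0.46, array([258.2, 201.4]))]
lever_top [(0.75, array([224.5, 176. ]))]
jaw []
vial_a [(0.67, array([285.8, 223.5])), (0.54, array([307.8, 186.9]))]
vial_b [(0.67, array([285.8, 223.5])), (0.54, array([307.8, 186.9]))]
top 57.73244825813585 251.0252306437172 192.22802120108432
[[   0.0045   -0.9808    0.195   339.0767]
 [  -1.       -0.0048   -0.0013   -9.7928]
 [   0.0022   -0.195    -0.9808 1168.9952]
 [   0.        0.    
[... 633 characters left out ...]
3]))]
lever_top [(0.94, array([195.5, 194.6]))]
jaw [(0.93, array([223.3, 164.8]))]
vial_a [(0.5, array([260.7, 154.8])), (0.5, array([266.4, 190.4]))]
vial_b [(0.5, array([260.7, 154.8])), (0.5, array([266.4, 190.4]))]
{'time_s': 1.1, 'joint_pos': array([ 1.1285,  0.2066,  1.5415,  0.    ,  1.3935, -0.1505]), 'dq': array([-0.0005,  0.0001,  0.0018, -0.0006, -0.0003,  0.0003]), 'tau': array([ -0.0004, -38.3063, -29.1971,  -0.0003,   0.0008,   0.    ]), 'eef_pos': array([165.4411, 550.6868, 231.2888]), 'tcp_rot': array([-0.9916,  1.3332,  0.9916]), 'force': array([-0.471 ,  0.4175, -0.1995]), 'ft_torque': array([-0.062 , -0.0072, -0.0094]), 'finger_gap': 1.0031218197372842} 18.700000000000003
```

View images.

View pics/a_side.png

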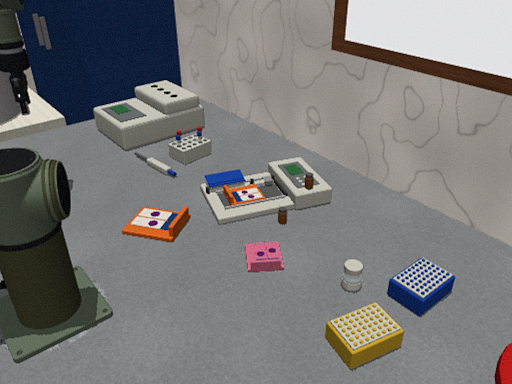

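View pics/a_top.png

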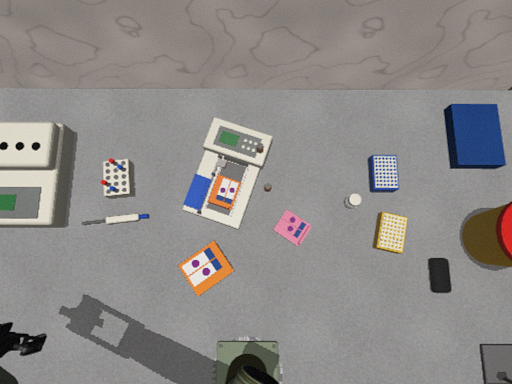

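```bash
python3 - <<'E'
import cv2,numpy as np
a=cv2.imread("pics/a_top.png")[90:260,150:330]
cv2.imwrite("pics/a_top_z.png",cv2.resize(a,None,fx=3.4,fy=3.4,interpolation=cv2.INTER_CUBIC))
a=cv2.imread("pics/a_side.png")[140:280,180:350]
cv2.imwrite("pics/a_side_z.png",cv2.resize(a,None,fx=4,fy=4,interpolation=cv2.INTER_CUBIC))
E
```

```text
(no output)
```

View pics/a_top_z.png

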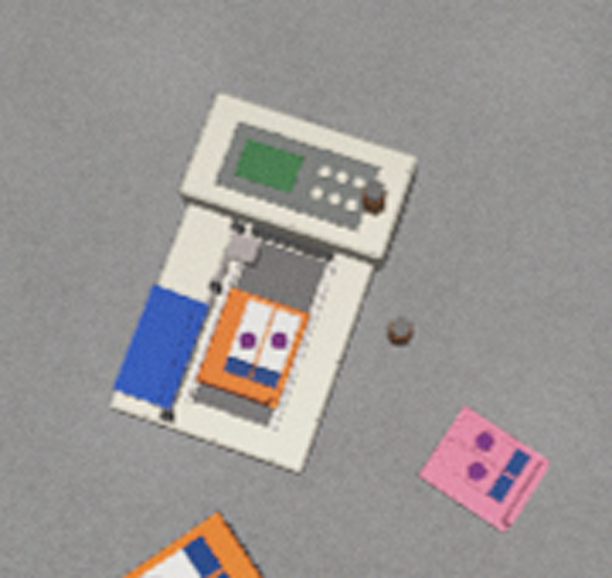

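View pics/a_side_z.png

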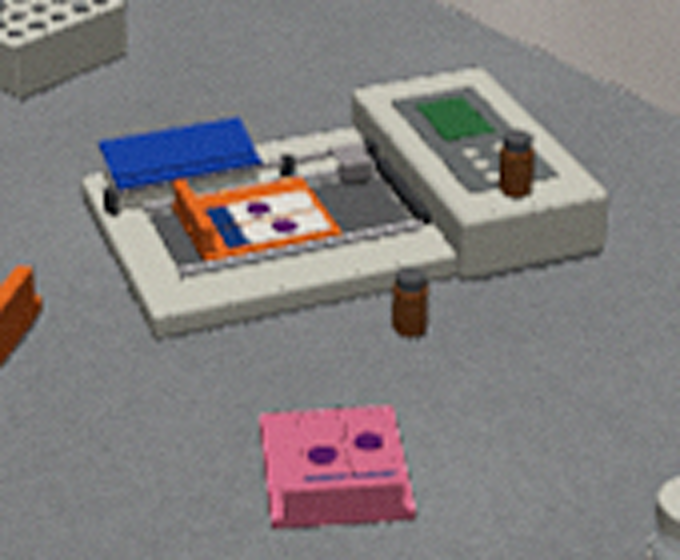

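```bash
cat > fit.py <<'E'
import numpy as np
from scipy.optimize import least_squares
np.set_printoptions(precision=4,suppress=True)
C={}
C["side"]=(45.72213985509748,259.2062,190.9631,np.array([[0.7737,-0.3274,0.5425,-96.7356],[-0.6336,-0.3963,0.6645,-808.2052],[-0.0026,-0.8578,-0.514,702.0699]]))
C["top"]=(57.73244825813585,251.0252,192.2280,np.array([[0.0045,-0.9808,0.195,339.0767],[-1,-0.0048,-0.0013,-9.7928],[0.0022,-0.195,-0.9808,1168.9952]]))
def proj(n,P):
    fov,cx,cy,E=C[n]; f=192/np.tan(np.radians(fov/2))
    q=(np.asarray(P)-E[:,3])@E[:,:3]
    return np.stack([cx+f*q[...,0]/q[...,2],cy+f*q[...,1]/q[...,2]],-1)
zt=lambda u,v:((u+.5)/3.4-.5+150,(v+.5)/3.4-.5+90)
zs=lambda u,v:((u+.5)/4-.5+180,(v+.5)/4-.5+140)
def rw(p,L):
    L=np.asarray(L,float);c,s=np.cos(p[2]),np.sin(p[2])
    return np.stack([p[0]+c*L[...,0]-s*L[...,1],p[1]+s*L[...,0]+c*L[...,1],L[...,2]],-1)
obs=[("top",(-150,-85,20),zt(301,469)),("top",(-150,115,20),zt(110,405)),("top",(-135,111,48.3),zt(113,390)),("top",(-25,111,48.3),zt(155,286)),("top",(-25,67,41.7),zt(207,303)),("top",(-135,67,41.7),zt(168,405)),("top",(75,115,50),zt(181,190)),
("side",(-150,115,20),zs(84,180)),("side",(-150,-85,20),zs(155,322)),("side",(-135,111,48.3),zs(100,141)),("side",(-25,111,48.3),zs(242,118)),("side",(-25,67,41.7),zs(263,163)),("side",(-135,67,41.7),zs(115,188)),("side",(75,115,50),zs(353,90)),
("top",(0,0,0),(226.1,180.4)),("side",(0,0,0),(260.4,200.8)),("top",(60,0,25),(238.8,162.4)),("top",(-80,89,45),(195.5,194.6)),("side",(-80,89,45),(224.5,176)),("top",(40,32,24),(223.3,164.8))]
def res(p):
    return np.concatenate([proj(n,rw(p,L))-o for n,L,o in obs]).ravel()
if __name__=="__main__":
    r=least_squares(res,[620,60,-.3],loss="soft_l1")
    p=r.x; print(p, np.degrees(p[2]))
    for (n,L,o) in obs: print(n,L,proj(n,rw(p,L))-o)
    # holder x
    for n,o in (("top",(227.9,188.9)),("side",(244.6,197.1))):
        print(n,least_squares(lambda x:proj(n,rw(p,(x[0],x[1],20)))-o,[-40,0]).x)
    for n,o,z in (("top",zt(275,404),48),("top",zt(195,382),48),("side",zs(183,181),48),("side",zs(221,255),48),("top",zt(231,290),28),("top",zt(308,313),28),("side",zs(303,181),28),("side",zs(341,234),28)):
        print(n,z,least_squares(lambda x:proj(n,rw(p,(x[0],x[1],z)))-o,[-40,0]).x)
E
python3 fit.py
```

```text
[614.7361  60.065   -0.3203] -18.35049482117781
top (-150, -85, 20) [1.179  0.8747]
top (-150, 115, 20) [0.5497 0.5011]
top (-135, 111, 48.3) [ 0.7979 -0.2979]
top (-25, 111, 48.3) [ 0.2206 -0.7511]
top (-25, 67, 41.7) [-2.3598 -1.1566]
top (-135, 67, 41.7) [-2.3975 -0.1372]
top (75, 115, 50) [ 1.7429 -0.3262]
side (-150, 115, 20) [-1.403  -0.0799]
side (-150, -85, 20) [-0.0023 -0.0513]
side (-135, 111, 48.3) [-0.7936  1.1031]
side (-25, 111, 48.3) [-1.0545  0.4686]
side (-25, 67, 41.7) [-1.4579 -2.2535]
side (-135, 67, 41.7) [-0.4273 -1.746 ]
side (75, 115, 50) [1.2935 0.8853]
top (0, 0, 0) [ 4.2667 -0.5771]
side (0, 0, 0) [-0.4525 -1.1666]
top (60, 0, 25) [-3.0316 -0.5128]
top (-80, 89, 45) [ 0.5543 -3.9082]
side (-80, 89, 45) [-0.6127  1.0505]
top (40, 32, 24) [ 1.6772 -0.362 ]
top [-36.4029  -5.1103]
side [-47.3437  -1.332 ]
top 48 [-99.9503 -38.3511]
top 48 [-104.3305   41.4178]
side 48 [-91.0658  38.3399]
side 48 [-96.7428 -65.0209]
top 28 [-3.55   42.7445]
top 28 [ -1.2789 -37.227 ]
side 28 [ 0.8457 39.5671]
side 28 [ -0.2746 -39.3528]
```

```bash
cat > plan.py <<'E'
import numpy as np, sys
from scipy.spatial.transform import Rotation as R
from plant import get_obs
np.set_printoptions(precision=2,suppress=True)
p=np.array([614.7,60.1,np.radians(-18.35)])
def W(x,y,z):
    c,s=np.cos(p[2]),np.sin(p[2]); return np.array([p[0]+c*x-s*y,p[1]+s*x+c*y,z])
def L(w):
    c,s=np.cos(p[2]),np.sin(p[2]); d=w[:2]-p[:2]; return np.array([c*d[0]+s*d[1],-s*d[0]+c*d[1],w[2]])
def plan(x,y,z):
    o=get_obs(); T=R.from_rotvec(o["tcp_rot"]); M=T.as_matrix()
    print("t",o["time_s"],"eef",o["eef_pos"],"in reader",L(o["eef_pos"]),"F",o["force"],"gap",o["finger_gap"])
    print("tool axes cols\n",M)
    for s in (1,-1):
        ez=s*np.array([-np.sin(p[2]),np.cos(p[2]),0]); ex=np.array([0,0,-1.]); G=np.stack([ex,np.cross(ez,ex),ez],1)
        print(s,"rot deg",np.degrees((T.inv()*R.from_matrix(G)).as_rotvec()))
    print("target",W(x,y,z),"travel",M.T@(W(x,y,z)-o["eef_pos"]))
if __name__=="__main__": plan(*map(float,sys.argv[1:4]))
E
python3 plan.py -121 44 120
```

```text
t 1.1 eef [165.44 550.69 231.29] in reader [-580.86  324.2   231.29] F [-0.47  0.42 -0.2 ] gap 1.0031218197372842
tool axes cols
 [[-0.   -0.96  0.29]
 [ 0.    0.29  0.96]
 [-1.    0.    0.  ]]
1 rot deg [ 1.63  0.   -0.  ]
-1 rot deg [-178.37    0.      0.  ]
target [513.7  139.96 120.  ] travel [ 111.28 -451.7  -293.17]
```

```bash
python3 -m creep '[{"travel":[0,-40,-26],"rotation":[1.63,0,0]},{"travel":[0,-80,-52],"rotation":[1.63,0,0]},{"travel":[0,-120,-78],"rotation":[1.63,0,0]},{"travel":[0,-160,-104],"rotation":[1.63,0,0]},{"travel":[0,-200,-130],"rotation":[1.63,0,0]},{"travel":[0,-240,-156],"rotation":[1.63,0,0]},{"travel":[0,-280,-182],"rotation":[1.63,0,0]},{"travel":[0,-320,-208],"rotation":[1.63,0,0]}]' 1; python3 plan.py -121 44 120
```

```text
time_s: 1.9
eef_pos: [413.1, 257.8, 231.6]
tcp_rot: [-0.97, 1.343, 0.97]
force: [0.6, 0.9, -0.2]
finger_gap: 1.005
t 1.9 eef [413.11 257.84 231.63] in reader [-253.59  124.22  231.63] F [ 0.59  0.92 -0.22] gap 1.0047054075852966
tool axes cols
 [[ 0.   -0.95  0.31]
 [ 0.    0.31  0.95]
 [-1.   -0.    0.  ]]
1 rot deg [0.   0.04 0.04]
-1 rot deg [-180.     -0.06    0.07]
target [513.7  139.96 120.  ] travel [ 111.66 -132.51  -80.32]
```

```bash
python3 -m creep '[{"travel":[0,0,0],"rotation":[0,0,0]},{"travel":[0,0,0],"rotation":[0,0,0]}]' 1; python3 plan.py -121 44 110
```

```text
time_s: 2.1
eef_pos: [412.6, 258.6, 231.3]
tcp_rot: [-0.967, 1.345, 0.968]
force: [-0.0, 0.6, 0.2]
finger_gap: 0.993
t 2.1 eef [412.61 258.64 231.33] in reader [-254.31  124.82  231.33] F [-0.04  0.62  0.16] gap 0.992639463119169
tool axes cols
 [[-0.   -0.95  0.32]
 [ 0.    0.32  0.95]
 [-1.    0.    0.  ]]
1 rot deg [-0.18  0.02 -0.03]
-1 rot deg [179.82  -0.04  -0.03]
target [513.7  139.96 110.  ] travel [ 121.23 -133.62  -80.45]
```

```bash
python3 -m creep '[{"travel":[0,-36,-22],"rotation":[0,0,0]},{"travel":[0,-72,-44],"rotation":[0,0,0]},{"travel":[0,-108,-65],"rotation":[0,0,0]},{"travel":[10,-133.5,-80.5],"rotation":[0,0,0]},{"travel":[55,-133.5,-80.5],"rotation":[0,0,0]},{"travel":[100,-133.5,-80.5],"rotation":[0,0,0]},{"travel":[121,-133.5,-80.5],"rotation":[0,0,0]},{"travel":[121,-133.5,-80.5],"rotation":[0,0,0]}]' 1; python3 plan.py -121 44 60; python3 - <<'E'
from look import *
snap("b")
for n,(x0,y0) in {"top":(150,90),"side":(180,110)}.items():
    a=cv2.imread(f"pics/b_{n}.png")[y0:y0+170,x0:x0+180]
    cv2.imwrite(f"pics/b_{n}_z.png",cv2.resize(a,None,fx=3.4,fy=3.4,interpolation=cv2.INTER_CUBIC))
E
```

```text
time_s: 2.9
eef_pos: [508.9, 142.3, 106.0]
tcp_rot: [-0.969, 1.352, 0.977]
force: [-0.4, -0.3, -0.3]
finger_gap: 1.002
t 2.9 eef [508.94 142.26 106.  ] in reader [-126.24   44.69  106.  ] F [-0.43 -0.31 -0.28] gap 1.0016798963200535
tool axes cols
 [[-0.01 -0.95  0.31]
 [-0.    0.31  0.95]
 [-1.    0.01 -0.  ]]
1 rot deg [ 0.13 -0.21 -0.53]
-1 rot deg [-179.86    0.83   -0.33]
target [513.7  139.96  60.  ] travel [45.96 -5.66 -0.53]
```

View pics/b_top_z.png

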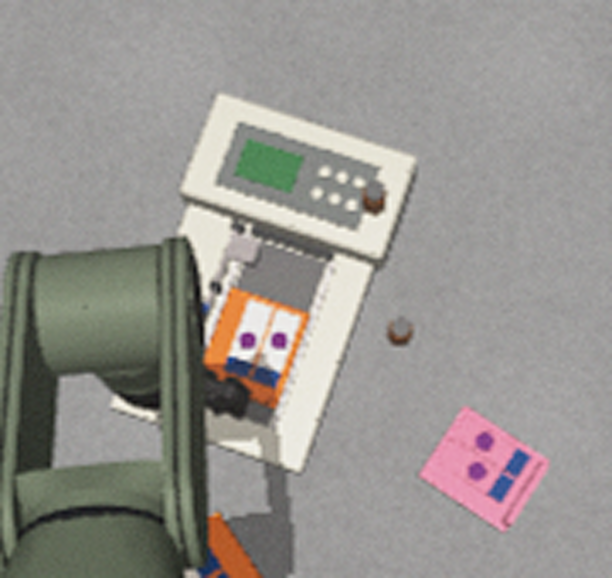

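View pics/b_side_z.png

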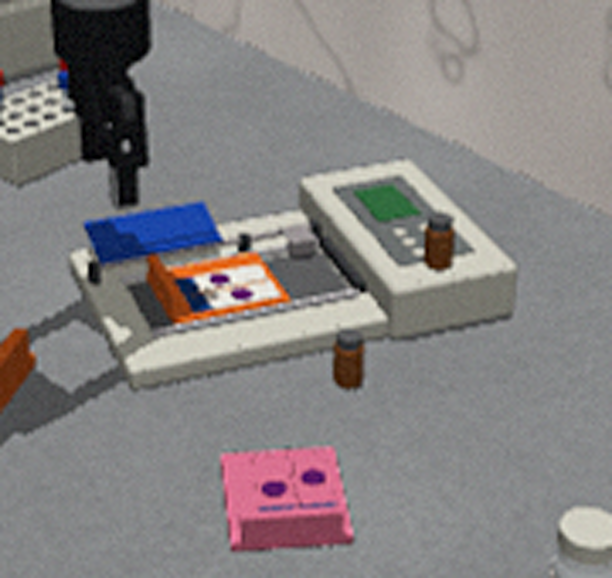

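```bash
python3 -m creep '[{"travel":[25,0,0],"rotation":[0,0,0]},{"travel":[50,0,0],"rotation":[0,0,0]},{"travel":[50,0,0],"rotation":[0,0,0]},{"travel":[50,0,0],"rotation":[0,0,0]}]' 1; python3 plan.py -121 44 18; python3 - <<'E'
from look import *
from fit import proj
from plan import W,L,np,get_obs
snap("c")
l=L(get_obs()["eef_pos"])
for n,(x0,y0) in {"top":(150,90),"side":(180,110)}.items():
    a=cv2.imread(f"pics/c_{n}.png")[y0:y0+170,x0:x0+180]
    a=cv2.resize(a,None,fx=3.4,fy=3.4,interpolation=cv2.INTER_CUBIC)
    if n=="side":
     for dx in(-11,11):
      for dy in(-57,-42.5,42.5,57):
        u=proj(n,W(l[0]+dx,l[1]+dy,l[2]+13)); u=(u-(x0,y0)+.5)*3.4-.5
        cv2.circle(a,tuple(int(t) for t in u),2,(0,255,0),-1)
    for q in ((-150,-85,20),(-150,115,20),(75,-85,20),(-101,35,48),(-101,-35,48),(-1,42,28),(-1,-42,28)):
        u=proj(n,W(*q)); u=(u-(x0,y0)+.5)*3.4-.5
        cv2.circle(a,tuple(int(t) for t in u),2,(255,0,255),-1)
    cv2.imwrite(f"pics/c_{n}_z.png",a)
E
```

```text
time_s: 3.4
eef_pos: [514.7, 141.7, 62.1]
tcp_rot: [-0.971, 1.341, 0.969]
force: [-0.7, 0.2, -0.1]
finger_gap: 0.997
t 3.4 eef [514.67 141.69  62.13] in reader [-120.63   45.95   62.13] F [-0.71  0.17 -0.11] gap 0.9974946443496131
tool axes cols
 [[ 0.   -0.95  0.31]
 [ 0.    0.31  0.95]
 [-1.   -0.    0.  ]]
1 rot deg [0.05 0.07 0.14]
-1 rot deg [-179.95   -0.22    0.11]
target [513.7  139.96  18.  ] travel [44.13  0.48 -2.01]
```

View pics/c_side_z.png

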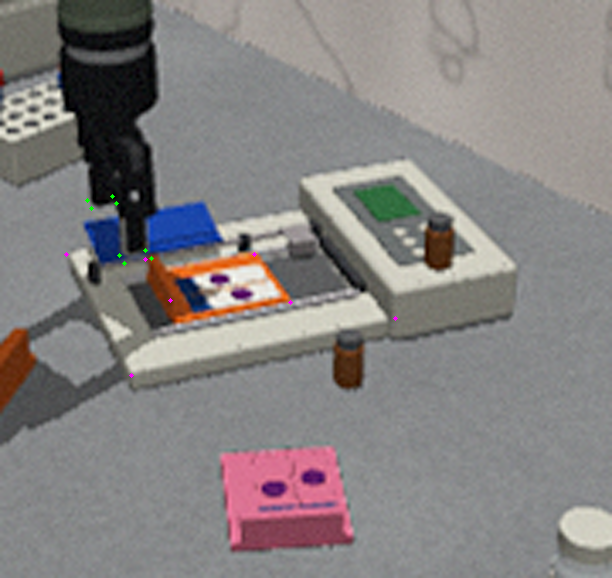

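View pics/c_top_z.png

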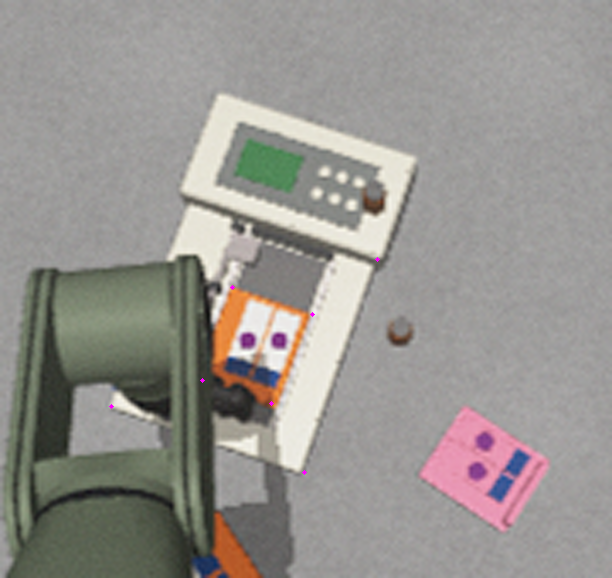

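```bash
python3 -m creep '[{"travel":[15,0,-1],"rotation":[0,0,0]},{"travel":[25,0,-2],"rotation":[0,0,0]},{"travel":[30,0,-2],"rotation":[0,0,0]},{"travel":[33,0,-2],"rotation":[0,0,0]},{"travel":[33,0,-2],"rotation":[0,0,0]},{"travel":[33,0,-2],"rotation":[0,0,0]}]' 1; python3 plan.py -121 44 18|grep -v tool
```

```text
time_s: 4.1
eef_pos: [513.2, 139.4, 27.9]
tcp_rot: [-0.97, 1.343, 0.97]
force: [-2.1, 1.3, 2.3]
finger_gap: 1.0
t 4.1 eef [513.24 139.37  27.93] in reader [-121.25   43.29   27.93] F [-2.13  1.27  2.25] gap 1.0004200436081525
 [[ 0.   -0.95  0.31]
 [ 0.    0.31  0.95]
 [-1.   -0.    0.  ]]
1 rot deg [0.01 0.04 0.04]
-1 rot deg [-179.99   -0.06    0.06]
target [513.7  139.96  18.  ] travel [ 9.93 -0.25  0.7 ]
```

```bash
cat > sn.py <<'E'
from look import *
import sys
from plan import *
t=sys.argv[1]
o=get_obs(); f=[o["force"]]
snap(t)
o=get_obs(); f.append(o["force"]); print("F",np.array(f),o["time_s"],L(o["eef_pos"]))
for n,(x0,y0) in {"top":(150,90),"side":(180,110)}.items():
    a=cv2.imread(f"pics/{t}_{n}.png")[y0:y0+130,x0:x0+130]
    cv2.imwrite(f"pics/{t}_{n}_z.png",cv2.resize(a,None,fx=4.5,fy=4.5,interpolation=cv2.INTER_CUBIC))
E
python3 sn.py d
```

```text
F [[-2.13  1.27  2.25]
 [-0.66  0.56  2.99]] 4.2 [-121.24   43.27   27.89]
```

View pics/d_side_z.png

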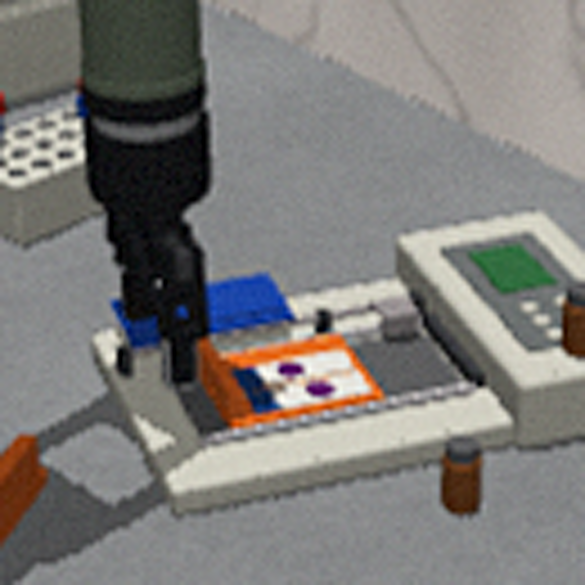

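```bash
python3 -m creep '[{"travel":[3,0,0],"rotation":[0,0,0]},{"travel":[6,0,0],"rotation":[0,0,0]},{"travel":[9,0,0.5],"rotation":[0,0,0]},{"travel":[9,0,0.5],"rotation":[0,0,0]},{"travel":[9,0,0.5],"rotation":[0,0,0]},{"travel":[9,0,0.5],"rotation":[0,0,0]}]' 1; python3 sn.py e
```

```text
time_s: 4.8
eef_pos: [513.9, 139.9, 19.2]
tcp_rot: [-0.97, 1.342, 0.969]
force: [-0.2, 1.8, 6.8]
finger_gap: 0.999
F [[-0.21  1.84  6.84]
 [-1.47  1.56  7.89]] 4.9 [-120.81   44.03   19.18]
```

View pics/e_side_z.png

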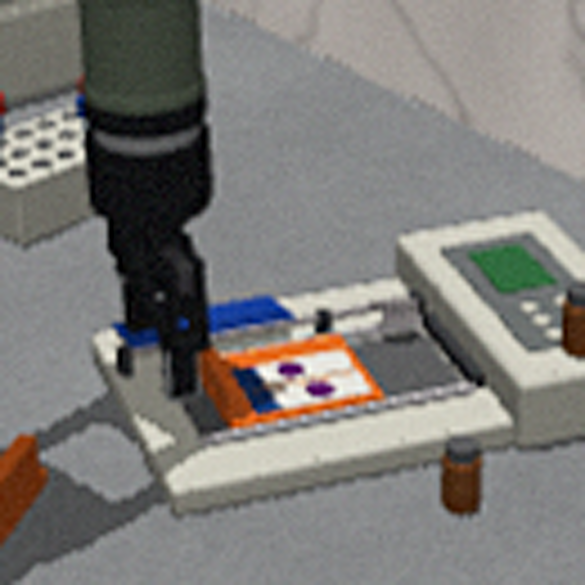

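View pics/e_top_z.png

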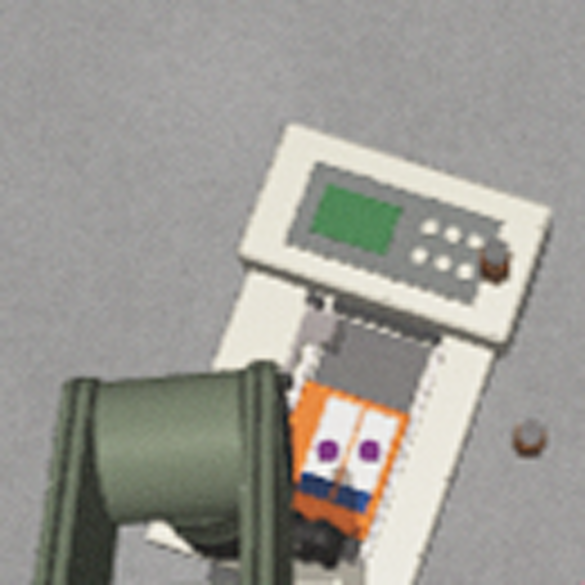

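```bash
python3 -m creep '[{"travel":[0,-5,0],"rotation":[0,0,0]},{"travel":[0,-10,0],"rotation":[0,0,0]},{"travel":[0,-16,0],"rotation":[0,0,0]},{"travel":[0,-23,0],"rotation":[0,0,0]},{"travel":[0,-30,0],"rotation":[0,0,0]},{"travel":[0,-37,0],"rotation":[0,0,0]},{"travel":[0,-43,0],"rotation":[0,0,0]},{"travel":[0,-48,0],"rotation":[0,0,0]}]' 1; python3 sn.py f
```

```text
time_s: 5.7
eef_pos: [558.2, 125.3, 18.7]
tcp_rot: [-0.969, 1.344, 0.972]
force: [-3.6, 2.7, 8.0]
finger_gap: 1.001
F [[-3.59  2.67  8.05]
 [-0.99  2.37  7.42]] 5.8 [-73.1   44.12  18.95]
```

View pics/f_side_z.png

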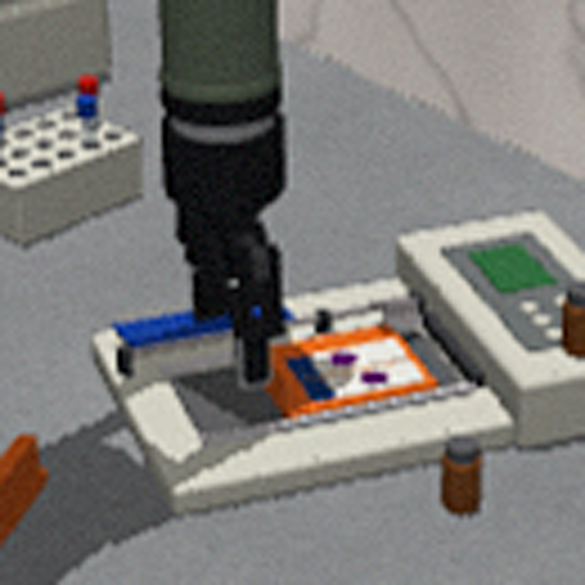

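View pics/f_top_z.png

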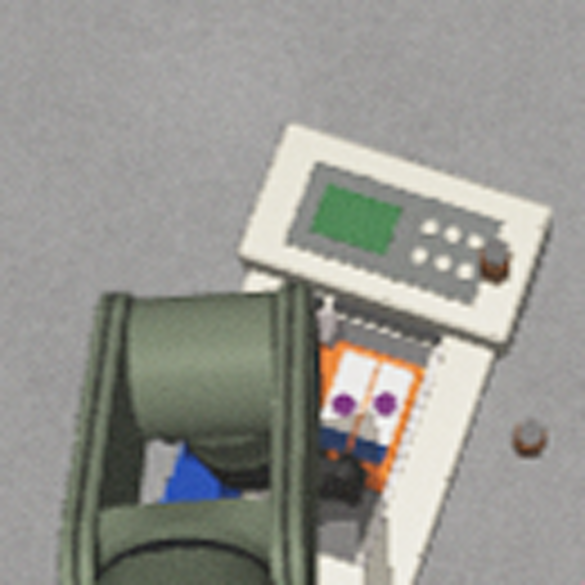

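```bash
python3 -m creep '[{"travel":[0,-4,0],"rotation":[0,0,0]},{"travel":[0,-8,0],"rotation":[0,0,0]},{"travel":[0,-12,0],"rotation":[0,0,0]},{"travel":[0,-15,0],"rotation":[0,0,0]},{"travel":[0,-17,0],"rotation":[0,0,0]},{"travel":[0,-18,0],"rotation":[0,0,0]},{"travel":[0,-18,0],"rotation":[0,0,0]}]' 1; python3 sn.py g
```

```text
time_s: 6.5
eef_pos: [575.4, 119.6, 18.7]
tcp_rot: [-0.969, 1.344, 0.971]
force: [-2.6, 3.0, 7.1]
finger_gap: 1.002
F [[-2.62  3.05  7.15]
 [-3.15  2.75  7.79]] 6.6 [-56.06  44.11  18.75]
```

View pics/g_side_z.png

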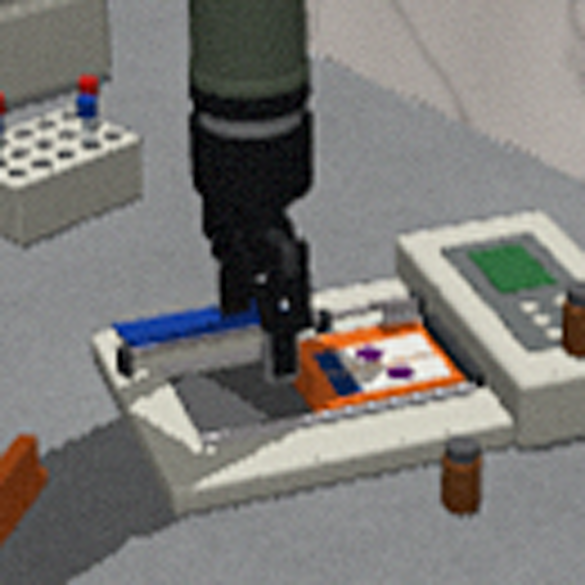

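View pics/g_top_z.png

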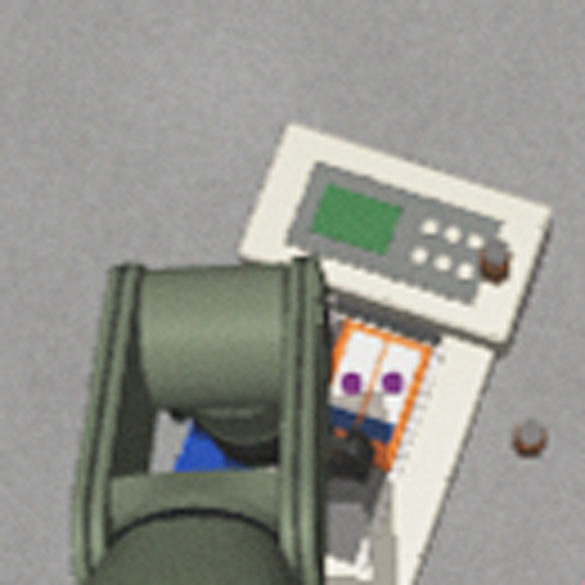

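```bash
python3 -m creep '[{"travel":[0,-1,0],"rotation":[0,0,0]},{"travel":[0,-2,0],"rotation":[0,0,0]},{"travel":[0,-3,0],"rotation":[0,0,0]},{"travel":[0,-4,0],"rotation":[0,0,0]},{"travel":[0,-4,0],"rotation":[0,0,0]},{"travel":[0,-4,0],"rotation":[0,0,0]}]' 1; python3 plan.py -51 44 18|head -1
```

```text
time_s: 7.2
eef_pos: [579.1, 118.4, 18.8]
tcp_rot: [-0.969, 1.344, 0.971]
force: [-3.2, 2.8, 7.8]
finger_gap: 1.002
t 7.2 eef [579.05 118.39  18.77] in reader [-52.19  44.1   18.77] F [-3.23  2.82  7.79] gap 1.0017337537330697
```

```bash
python3 -m creep '[{"travel":[0,-1,0],"rotation":[0,0,0]},{"travel":[0,-2,0],"rotation":[0,0,0]},{"travel":[0,-2,0],"rotation":[0,0,0]},{"travel":[0,-2,0],"rotation":[0,0,0]}]' 1; python3 plan.py -51 44 18|head -1;  python3 -m creep '[{"travel":[0,-1,0],"rotation":[0,0,0]},{"travel":[0,-2,0],"rotation":[0,0,0]},{"travel":[0,-2,0],"rotation":[0,0,0]},{"travel":[0,-2,0],"rotation":[0,0,0]}]' 1; python3 sn.py h
```

```text
time_s: 7.6
eef_pos: [579.5, 118.3, 18.7]
tcp_rot: [-0.967, 1.346, 0.973]
force: [-6.8, 3.9, 10.8]
finger_gap: 0.999
t 7.6 eef [579.47 118.25  18.73] in reader [-51.75  44.1   18.73] F [-6.78  3.88 10.82] gap 0.9992420625668434
time_s: 8.0
eef_pos: [579.5, 118.2, 18.6]
tcp_rot: [-0.964, 1.349, 0.976]
force: [-10.4, 6.2, 13.6]
finger_gap: 0.997
F [[-10.4    6.18  13.59]
 [-12.18   6.13  14.28]] 8.1 [-51.72  44.08  18.62]
```

View pics/h_side_z.png

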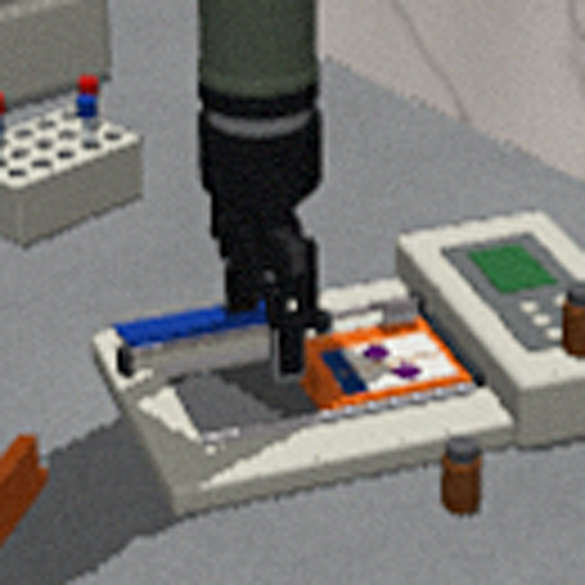

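View pics/h_top_z.png

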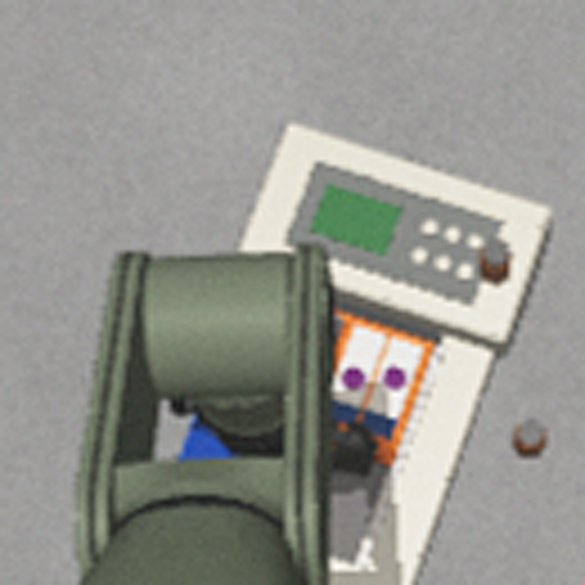

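```bash
python3 -m creep '[{"travel":[0,2,0],"rotation":[0,0,0]},{"travel":[0,4,0],"rotation":[0,0,0]},{"travel":[0,6,0],"rotation":[0,0,0]},{"travel":[0,9,0],"rotation":[0,0,0]},{"travel":[0,11,0],"rotation":[0,0,0]},{"travel":[0,11,0],"rotation":[0,0,0]}]' 1; python3 sn.py i
```

```text
time_s: 8.7
eef_pos: [576.4, 119.7, 20.4]
tcp_rot: [-0.972, 1.337, 0.965]
force: [1.5, -0.1, 6.7]
finger_gap: 1.003
F [[ 1.52 -0.14  6.73]
 [ 3.32 -0.04  6.41]] 8.8 [-55.1   44.57  20.39]
```

View pics/i_side_z.png

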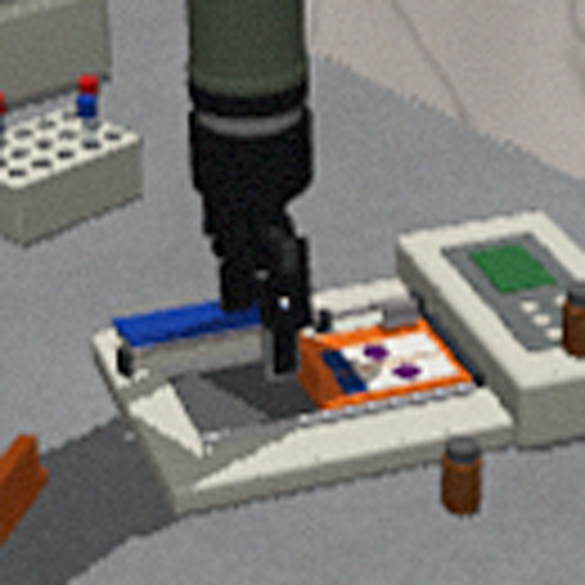

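```bash
python3 -m creep '[{"travel":[-4,0,0],"rotation":[0,0,0]},{"travel":[-8,0,0],"rotation":[0,0,0]},{"travel":[-12,0,0],"rotation":[0,0,0]},{"travel":[-18,0,0],"rotation":[0,0,0]},{"travel":[-30,0,0],"rotation":[0,0,0]},{"travel":[-60,0,0],"rotation":[0,0,0]},{"travel":[-95,0,0],"rotation":[0,0,0]},{"travel":[-130,0,0],"rotation":[0,0,0]}]' 1; python3 -m creep '[{"travel":[0,40,20],"rotation":[0,0,0]},{"travel":[0,80,40],"rotation":[0,0,0]},{"travel":[0,120,60],"rotation":[0,0,0]},{"travel":[0,160,80],"rotation":[0,0,0]},{"travel":[0,200,100],"rotation":[0,0,0]},{"travel":[0,200,100],"rotation":[0,0,0]},{"travel":[0,200,100],"rotation":[0,0,0]}]' 1; python3 sn.py j
```

```text
time_s: 9.6
eef_pos: [572.0, 119.7, 149.4]
tcp_rot: [-0.97, 1.345, 0.971]
force: [0.5, 0.2, -0.3]
finger_gap: 0.997
time_s: 10.3
eef_pos: [413.7, 278.2, 148.7]
tcp_rot: [-0.973, 1.342, 0.972]
force: [-0.6, -0.8, 0.2]
finger_gap: 1.0
F [[-0.62 -0.82  0.21]
 [-0.46  0.18  0.37]] 10.4 [-257.75  143.25  148.75]
```

View pics/j_side_z.png

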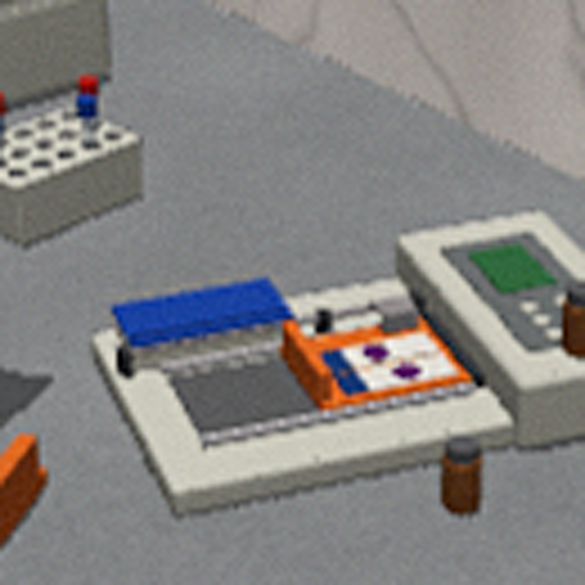

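View pics/j_top_z.png

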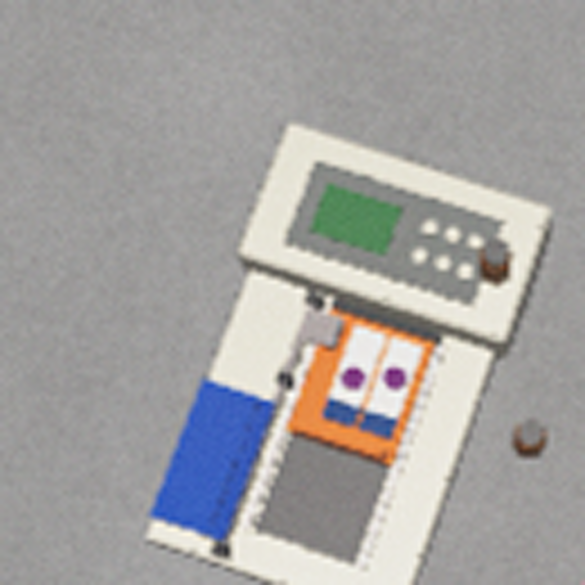

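```bash
python3 -c "
from plant import ticket
print(ticket.job_done())"
```

```text
the job is handed in; nothing more can be done
None
```

The orange holder is loaded in the reader with the clip closed on it, and I handed the job in at about 10.4 s of the 42 s limit. No verdict was reported.

- **Pressing the lever:** I set the gripper fully open along the reader's y axis. One fingertip pressed the lever until the upward force was about 7–8 N, and the pictures showed the jaw open with the holder still short of it.
- **Pushing the holder home:** The other fingertip pushed the tab along the bed. Travel stalled about 0.7 mm before the tool position I had calculated for home. As I kept pushing there, the sideways force rose to about 13 N, so I took the holder to be against the stop.
- **Letting go:** I backed off the tab with the lever still held down, lifted off and moved clear.

**Last checks:**
- Both pictures show the holder flat against the stop bar with the jaw resting on it.
- Both vials look unmoved. I did not check the other bench items up close in the final pictures, but the arm touched nothing near them.
- The arm is clear, with under 1 N on each axis, which is the sensor's noise level.
- I could not measure the clip angle or the jaw's force on the holder directly; I judged both from the pictures only.
- The networks' points for the reader's origin, the lever top and the stop in the top view were 3–4 pixels off my fitted reader pose. I relied on the fit over all the points, and the contacts agreed with it.

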